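Put the chip tubes back on their own colours

TASK

Every chip tube has been put back in the wrong place of the two chip holders. Change them round, with the black place as the spare to get them past each other, until each tube stands fully down in the middle of the seat of its own colour and the black seat is empty again. Keep the tubes upright, set them down rather than dropping them, and leave the dice cup and the stack of tiles standing where they are.

Things in the scene. Friction and masses are not known exactly. Their poses are not given: they have to be found in the camera images.
- red_tube (a point): red chip tube: upright clear cylinder full of red chips with a red cap with a white ring, 44 mm diameter, 76 mm tall, about 0.19 kg, loose, standing at the start on a seat of another colour. Point: its centre, 38 mm above its foot; z is its long axis (up).
- blue_tube (a point): blue chip tube: upright clear cylinder full of blue chips with a blue cap with a white ring, 44 mm diameter, 76 mm tall, about 0.19 kg, loose, standing at the start on a seat of another colour. Point: its centre, 38 mm above its foot; z is its long axis (up).
- green_tube (a point): green chip tube: upright clear cylinder full of green chips with a green cap with a white ring, 44 mm diameter, 76 mm tall, about 0.19 kg, loose, standing at the start on a seat of another colour. Point: its centre, 38 mm above its foot; z is its long axis (up).
- yellow_tube (a point): yellow chip tube: upright clear cylinder full of yellow chips with a yellow cap with a white ring, 44 mm diameter, 76 mm tall, about 0.19 kg, loose, standing at the start on a seat of another colour. Point: its centre, 38 mm above its foot; z is its long axis (up).
- red_seat (a point): Red seat: red disc 70 mm across, one of 5 places on two low white bars (3 and 2 places in a row, 85 mm apart). Point: centre of its top face, 11 mm above the table. On it two sprung steel leaves, 30 mm above the table at their tips, face each other along the bar: 57 mm apart at the flared top, 46 mm at the waist; they guide a tube coming straight down. Across the bar it is open.
- blue_seat (a point): Blue seat: blue disc 70 mm across, one of 5 places on two low white bars (3 and 2 places in a row, 85 mm apart). Point: centre of its top face, 11 mm above the table. On it two sprung steel leaves, 30 mm above the table at their tips, face each other along the bar: 57 mm apart at the flared top, 46 mm at the waist; they guide a tube coming straight down. Across the bar it is open.
- green_seat (a point): Green seat: green disc 70 mm across, one of 5 places on two low white bars (3 and 2 places in a row, 85 mm apart). Point: centre of its top face, 11 mm above the table. On it two sprung steel leaves, 30 mm above the table at their tips, face each other along the bar: 57 mm apart at the flared top, 46 mm at the waist; they guide a tube coming straight down. Across the bar it is open.
- yellow_seat (a point): Yellow seat: yellow disc 70 mm across, one of 5 places on two low white bars (3 and 2 places in a row, 85 mm apart). Point: centre of its top face, 11 mm above the table. On it two sprung steel leaves, 30 mm above the table at their tips, face each other along the bar: 57 mm apart at the flared top, 46 mm at the waist; they guide a tube coming straight down. Across the bar it is open.
- black_seat (a point): Black seat: black disc 70 mm across, one of 5 places on two low white bars (3 and 2 places in a row, 85 mm apart). Point: centre of its top face, 11 mm above the table. On it two sprung steel leaves, 30 mm above the table at their tips, face each other along the bar: 57 mm apart at the flared top, 46 mm at the waist; they guide a tube coming straight down. Across the bar it is open. Empty at start.
- cup_mid (a point): Red plastic dice cup, 72 mm across the mouth, 88 mm tall, standing loose and empty between the two holders; bystander. Point: on its axis, half-way up.
- top_tile (a point): Uppermost of a stack of three loose cream mahjong tiles (each 38 x 28 x 22 mm, the stack 66 mm tall) standing between the two holders; bystander. Point: centre of the top tile.

How it is judged:
By the outcome, as a careful person would: the job done as asked, in the order asked, and still so for the second after the job is handed in, with the robot touching nothing.
It also fails if it takes over 136 s, if anything falls off the work surface, if the arm or the gripper's body presses on something with over 40 N, if the wrist force passes 120 N, or if a joint passes its speed limit or range.

ROBOT

A 6-joint arm with a two-finger parallel gripper is mounted at the origin on the work surface. World frame = base frame: x ahead of the robot, y to its left, z up, the work surface at z = 0. Lengths are in m, angles in rad, forces in N, time in s.
With the tool pointing down it reaches from about 0.4 to 0.825 m from the base axis. Payload 7 kg.
Tool frame: the origin (TCP) lies on the centre line of the jaws, within the pads' length; the fingertips stand 22 mm ahead of it and the grasp point (between the pads) lies 3 mm ahead of it; z points along the fingers, y is the line along which they close (so a half turn about z gives the same grasp; the last joint's range is limited). The gripper opens to 88 mm and grips with 3 to 60 N. Pads are 19 mm wide; open, the fingers measure 130 mm over their backs; the gripper's body (78 mm by 193 mm) begins 47 mm behind the grasp point.
Start: joints at [1.579, 0.359, 0.012, 0, -1.224, -0.288], TCP at [0.186, 0.649, 0.217] pointing down, gripper open.
Joint ranges: [-3.07, 3.07], [-1.43, 2.12], [-1.02, 1.25], [-3.03, 1.67], [-3.05, -0], [-3.03, 3.03]. Speed limits (rad/s): [2.39, 2.39, 3.01, 3.14, 3.14, 3.14].

INTERFACE

Orientations are given as [roll, pitch, yaw] about the fixed x, y, z axes, in that order (R = Rz(yaw) Ry(pitch) Rx(roll)).
In Python, from station import monitor, viewer, order gives the robot as it stands. The module is installed in compiled form; this text tells all that it offers.
- The arm moves only by the tool servo_tool, never from a script. Its argument "targets" is a list of rows, each an object with "angular": the turn, a rotation vector about the tool's x, y, z in degrees, a list of three; "xyz": the shift along the tool's x, y, z in cm, a list of three; "claw": the finger opening in cm, from 0 to 8.76. A call has 1 to 20 rows; each row shifts and turns the commanded pose from where the row before left it, along the tool's axes as they then stand; what a row does not reach is not made up. A row lasts 1/10 s, in which the tool goes at most 50 mm and 8.59 degrees, less where a joint would pass 70% of its speed; a pose out of reach is approached as far as the arm can. A call is refused whole if a number of a shift passes 5 or a number of a turn 8.59, either way. A call with a gripper value outside its range is refused whole. The fingers move at their own pace and stop on an object; "force" is the grip in N (left out, the last holds). Time passes only in rows, so rows that do not move let the fingers close. It gives the time, the measured TCP pose, the force, the opening and the grip force at its end, in the units of the state.
- monitor.get_state(): the state, without advancing time (a new reading comes with each control period).
- viewer.grab_frame(name): name is "scene" or "top" or "wrist"; returns a dict with "color" (480x640x3 uint8, blue, green, red), "fovy" (degrees; the focal length in pixels is half the picture's height over the tangent of half this angle, whatever the lens; pixels are square), "cx", "cy" (the principal point, pixels), "R" (3x3) and "t" (3): a world point X has camera coordinates R X + t. Camera axes: x right, y down, z forward; pixel columns grow to the right and rows downward; lengths in m; the calibration is good to about 2 mm. The wrist camera is an equidistant fisheye: a pixel r from the principal point sees the ray r / f radians off the axis. A picture is of the moment at which its call begins. There is no depth.
- order.job_done(): hands the job in; it is judged then, once.
The state is a dict: "t": time; "q": joint angles; "qd": joint speeds; "joint_efforts": joint torques, N m; "eef_pos": TCP position; "ee_rot": TCP orientation; "force": force on the tool from outside, world axes, zero at the start; "moment": the same for the moment, N m; "width": finger opening in m; "gripper_force": force on a finger pad.
Only numpy, scipy, OpenCV 4.12 (cv2) and the standard library are available. Lean on these libraries where they do the work, as an engineer would, in place of code of your own. Each camera call takes 0.05 s, during which the arm holds its last target. There are 200 camera calls.

## Working session

There is one attempt and no reset: what is moved stays moved. The work goes in short steps, Python scripts to look and compute and a tool call to move; the robot and the scene stay as the last step left them, time stands still between calls to the robot, and variables do not carry over. Pictures are saved under pics/ and viewed, at most 14 in all, crops included, and the job is handed in when it is done.

Besides the shell and the picture viewer there is one more tool, called after "Emit:" as name(argument=value, ...), one argument or row to a line, values as JSON. servo_tool: Moves the arm, as the interface text tells. Its arguments: {"type":"object","properties":{"targets":{"type":"array"},"force":{"type":"number"}},"required":["targets"]}

```bash
mkdir -p pics
python3 - <<'E'
from station import monitor, viewer
import cv2,pickle
s=monitor.get_state(); print(s['t'],s['eef_pos'],s['ee_rot'],s['width'],s['force'])
d={}
for n in ("top","scene","wrist"):
    f=viewer.grab_frame(n); d[n]=f; cv2.imwrite(f"pics/{n}0.png",f['color']); print(n,f['fovy'],f['cx'],f['cy'],f['R'],f['t'])
pickle.dump(d,open('f0.pkl','wb'))
E
```

```text
0.0 [0.18631499 0.64824275 0.21651188] [ 3.13991506e+00 -1.67335157e-04 -2.79910070e-01] 0.08763418801696063 [ 0.04013828 -0.26127318 -0.17802778]
top 42.34923318181106 325.1338544599753 232.86284510752785 [[-7.88629162e-04 -9.99998917e-01 -1.24246433e-03]
 [-9.95506258e-01  9.02737020e-04 -9.46914724e-02]
 [ 9.46924915e-02  1.16220456e-03 -9.95505892e-01]] [0.00701354 0.57905432 1.09486631]
scene 45.204160448212086 321.24882701693446 239.3688722580316 [[ 0.73162691  0.68167853  0.00603723]
 [ 0.49341913 -0.52342095 -0.69467119]
 [-0.47038243  0.51121902 -0.71930208]] [-0.40906694 -0.24819873  1.24450255]
wrist 65.70646984690485 316.6420839759908 243.14024138343845 [[-0.27738867 -0.9607571   0.00115197]
 [-0.92882399  0.26847516  0.25535676]
 [-0.2456451   0.0697631  -0.96684621]] [ 0.6750407  -0.03337787  0.38882127]
```

View pics/top0.png

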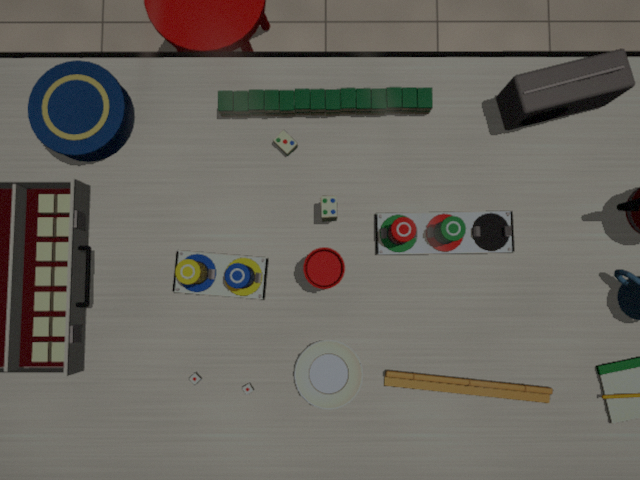

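View pics/scene0.png

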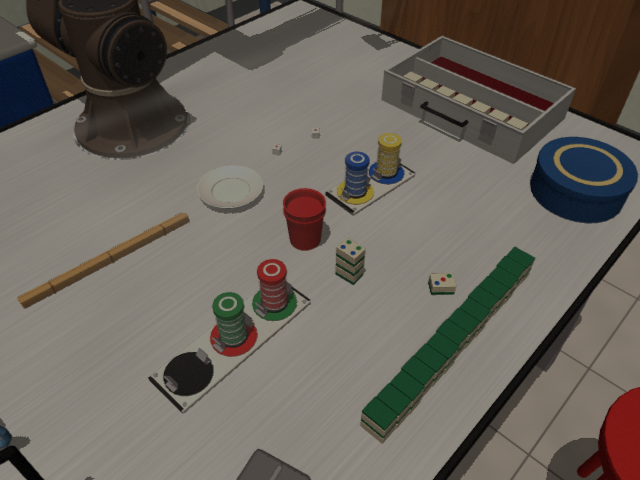

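```bash
cat > h.py <<'E'
import numpy as np, cv2
def foc(f): return f['color'].shape[0]/2/np.tan(np.radians(f['fovy'])/2)
def ray(f,u,v,fish=False):
    F=foc(f); p=np.array([u-f['cx'],v-f['cy']])
    if fish:
        r=np.hypot(*p); a=r/F; d=np.r_[p/r*np.sin(a) if r>0 else p,np.cos(a)]
    else: d=np.r_[p/F,1]
    R=np.array(f['R']); return -R.T@f['t'], R.T@d
def onz(f,u,v,z,fish=False):
    c,d=ray(f,u,v,fish); return c+d*(z-c[2])/d[2]
def hsv(f): return cv2.cvtColor(f['color'],cv2.COLOR_BGR2HSV)
E
python3 - <<'E'
import pickle,numpy as np,cv2
from h import *
d=pickle.load(open('f0.pkl','rb')); 
f=d['top']; 
a=cv2.resize(f['color'][185:305,160:360],None,fx=4,fy=4,interpolation=cv2.INTER_CUBIC)
b=cv2.resize(f['color'][185:305,340:540],None,fx=4,fy=4,interpolation=cv2.INTER_CUBIC)
cv2.imwrite('pics/a.png',a[:, :]);cv2.imwrite('pics/b.png',b)
for n,u,v,z in (('Y',187,272,.087),('B',238,276,.087),('R',404,229,.087),('G',453,228,.087),('black',490,232,.011),('cup',324,268,.088),('tile',329,207,.066),
 ('c1',376,213,.01),('c2',513,211,.01),('c3',514,254,.01),('c4',377,255,.01),('d1',178,252,.01),('d2',267,257,.01),('d3',265,299,.01),('d4',174,294,.01)): print(n,onz(f,u,v,z).round(4))
E
```

```text
Y [0.5066 0.2421 0.087 ]
B [0.4997 0.155  0.087 ]
R [ 0.5799 -0.1289  0.087 ]
G [ 0.5816 -0.213   0.087 ]
black [ 0.5819 -0.2965  0.011 ]
cup [0.5132 0.0084 0.088 ]
tile [ 6.21e-01 -3.00e-04  6.60e-02]
c1 [ 0.6175 -0.0873  0.01  ]
c2 [ 0.6209 -0.3402  0.01  ]
c3 [ 0.5415 -0.3397  0.01  ]
c4 [ 0.5399 -0.0885  0.01  ]
d1 [0.5457 0.2766 0.01  ]
d2 [0.5364 0.1132 0.01  ]
d3 [0.4598 0.1162 0.01  ]
d4 [0.469  0.2822 0.01  ]
```

View pics/a.png

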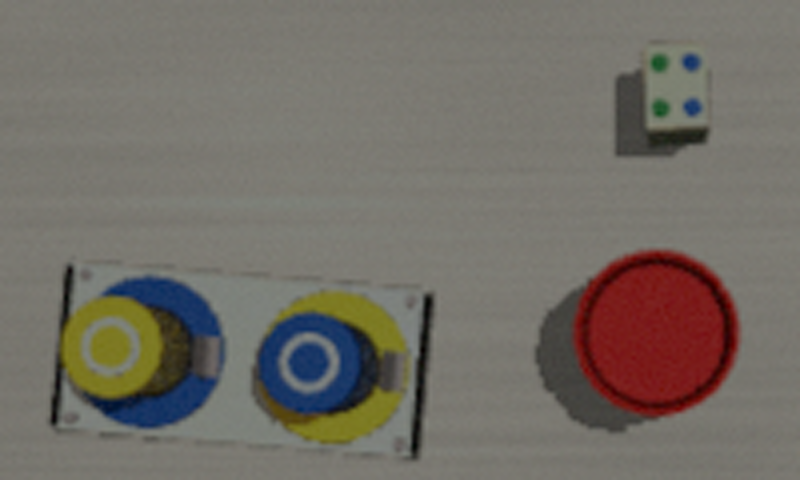

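View pics/b.png

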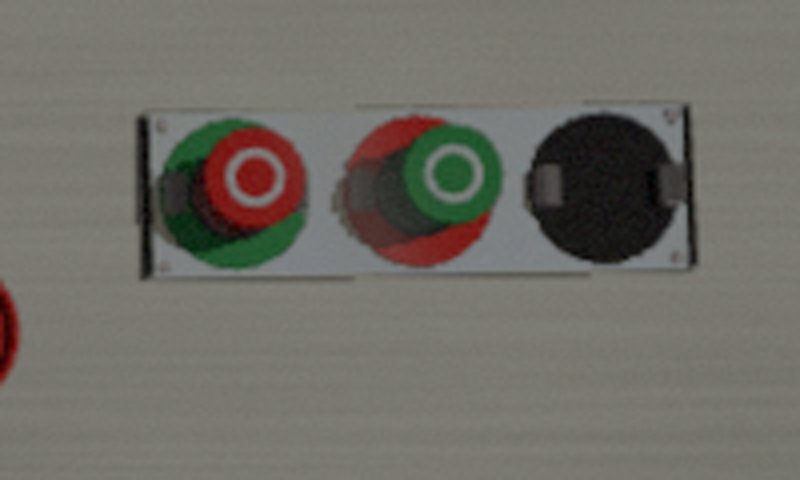

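```bash
cat > m.py <<'E'
from h import *
SEED={'Y':(.5066,.2421),'B':(.4997,.155),'R':(.58,-.129),'G':(.58,-.2135),'K':(.581,-.2985)}
def px(f,X):
    c=np.array(f['R'])@X+f['t']; return c[:2]/c[2]*foc(f)+[f['cx'],f['cy']]
def ring(f,xy,z=.087,w=9):
    """white ring centre: contour of low-saturation bright pixels near expected cap centre"""
    u,v=px(f,np.r_[xy,z]).round().astype(int)
    k=f['color'][v-w:v+w+1,u-w:u+w+1].min(2).astype(float)
    m=(k>.55*k.max()).astype(np.uint8)
    n,l,s,c=cv2.connectedComponentsWithStats(m)
    best=min(range(1,n),key=lambda i:np.hypot(*(s[i,:2]+(s[i,2:4]-1)/2-w))-.05*s[i,4])
    s=s[best]; e=cv2.fitEllipse(cv2.convexHull(np.argwhere(l==best)[:,::-1].astype(np.int32)))
    return onz(f,u-w+e[0][0],v-w+e[0][1],z)[:2],s[2:5]
HUE={'R':((0,9),(172,180)),'G':((50,85),),'B':((100,125),),'Y':((22,35),)}
def mask(f,c):
    h=hsv(f)
    if c=='K': return cv2.inRange(f['color'],(0,0,0),(45,45,45))
    m=0
    for a,b in HUE[c]: m=m|cv2.inRange(h,(a,120,40),(b,255,255))
    return m
def disc(f,c,xy,z=.011):
    """seat disc: colour pixels cast onto z; circle of known radius 35 mm through the hull"""
    m=mask(f,c); v,u=np.nonzero(m)
    P=np.array([onz(f,a,b,z)[:2] for a,b in zip(u,v) if np.hypot(*(onz(f,a,b,z)[:2]-xy))<.042])
    H=cv2.convexHull(P.astype(np.float32))[:,0]
    from scipy.optimize import least_squares
    r=least_squares(lambda q:np.hypot(*(H-q).T)-.0345,xy,loss='soft_l1',f_scale=.001)
    return r.x,np.std(r.fun)
E
python3 - <<'E'
import pickle
from m import *
d=pickle.load(open('f0.pkl','rb'))
on={'Y':'B','B':'Y','R':'G','G':'R'}
for n in('top','scene'):
    f=d[n]
    for c in 'YBRG':
        r,s=ring(f,SEED[c]); q,e=disc(f,on[c],SEED[c]); print(n,c,'tube',r.round(4),s,'disc',on[c],q.round(4),round(e,4))
    q,e=disc(f,'K',SEED['K']);print(n,'K',q.round(4),round(e,4))
E
```

```text
top Y tube [0.508  0.2419] [ 15  15 109] disc B [0.5083 0.2425] 0.0005
top B tube [0.5011 0.157 ] [ 15  15 107] disc Y [0.501  0.1571] 0.0004
top R tube [ 0.5802 -0.1276] [ 15  15 103] disc G [ 0.581  -0.1282] 0.001
top G tube [ 0.5819 -0.2127] [ 15  15 110] disc R [ 0.5819 -0.2134] 0.0006
top K [ 0.5825 -0.2984] 0.0026
scene Y tube [0.5054 0.2426] [14  9 66] disc B [0.5059 0.2404] 0.0024
scene B tube [0.4985 0.1576] [15  9 69] disc Y [0.4998 0.1562] 0.0005
scene R tube [ 0.5778 -0.1283] [17 13 97] disc G [ 0.5783 -0.1284] 0.0008
scene G tube [ 0.5791 -0.2133] [ 18  15 127] disc R [ 0.5803 -0.214 ] 0.0017
scene K [ 0.5816 -0.3011] 0.0022
```

```bash
cat > go.py <<'E'
import sys,numpy as np
from scipy.spatial.transform import Rotation as Ro
from station import monitor
s=monitor.get_state(); R=Ro.from_euler('xyz',s['ee_rot'])
x,y,z,yaw=map(float,sys.argv[1:5]); T=Ro.from_euler('xyz',[np.pi,0,yaw])
print('t',s['t'],'pos',np.round(s['eef_pos'],4),'q',np.round(s['q'],2),'w',round(s['width'],4),'F',np.round(s['force'],1))
print('turn deg',np.degrees((R.inv()*T).as_rotvec()).round(2),'then shift cm',(T.inv().apply(np.r_[x,y,z]-s['eef_pos'])*100).round(2))
E
python3 go.py .507 .242 .217 -1.653
```

```text
t 0.15 pos [0.1863 0.6484 0.2168] q [ 1.58  0.36  0.01 -0.   -1.22 -0.29] w 0.0877 F [0.3 0.2 0. ]
turn deg [ 5.000e-02 -5.000e-02  7.868e+01] then shift cm [ 3.787e+01 -3.530e+01 -2.000e-02]
```

Emit:
servo_tool(
  targets=[
    {"angular":[0,0,7.87],"xyz":[0,0,0],"claw":8.7},
    {"angular":[0,0,7.87],"xyz":[0,0,0],"claw":8.7},
    {"angular":[0,0,7.87],"xyz":[0,0,0],"claw":8.7},
    {"angular":[0,0,7.87],"xyz":[0,0,0],"claw":8.7},
    {"angular":[0,0,7.87],"xyz":[0,0,0],"claw":8.7},
    {"angular":[0,0,7.87],"xyz":[0,0,0],"claw":8.7},
    {"angular":[0,0,7.87],"xyz":[0,0,0],"claw":8.7},
    {"angular":[0,0,7.87],"xyz":[0,0,0],"claw":8.7},
    {"angular":[0,0,7.87],"xyz":[0,0,0],"claw":8.7},
    {"angular":[0,0,7.87],"xyz":[0,0,0],"claw":8.7},
  ],
  force=15,
)

```text
t: 1.15
eef_pos: [0.1864, 0.6485, 0.217]
ee_rot: [3.142, -0.001, -1.659]
force: [-0.6, 0.7, -0.8]
width: 0.0872
gripper_force: 0.0
```

Emit:
servo_tool(
  targets=[
    {"angular":[0,0,0],"xyz":[2.7,-2.52,0],"claw":8.7},
    {"angular":[0,0,0],"xyz":[2.7,-2.52,0],"claw":8.7},
    {"angular":[0,0,0],"xyz":[2.7,-2.52,0],"claw":8.7},
    {"angular":[0,0,0],"xyz":[2.7,-2.52,0],"claw":8.7},
    {"angular":[0,0,0],"xyz":[2.7,-2.52,0],"claw":8.7},
    {"angular":[0,0,0],"xyz":[2.7,-2.52,0],"claw":8.7},
    {"angular":[0,0,0],"xyz":[2.7,-2.52,0],"claw":8.7},
    {"angular":[0,0,0],"xyz":[2.7,-2.52,0],"claw":8.7},
    {"angular":[0,0,0],"xyz":[2.7,-2.52,0],"claw":8.7},
    {"angular":[0,0,0],"xyz":[2.7,-2.52,0],"claw":8.7},
    {"angular":[0,0,0],"xyz":[2.7,-2.52,0],"claw":8.7},
    {"angular":[0,0,0],"xyz":[2.7,-2.52,0],"claw":8.7},
    {"angular":[0,0,0],"xyz":[2.7,-2.52,0],"claw":8.7},
    {"angular":[0,0,0],"xyz":[2.7,-2.52,0],"claw":8.7},
    {"angular":[0,0,0],"xyz":[0,0,0],"claw":8.7},
    {"angular":[0,0,0],"xyz":[0,0,0],"claw":8.7},
  ],
)

```text
t: 2.75
eef_pos: [0.5071, 0.2421, 0.2171]
ee_rot: [3.141, -0.0, -1.656]
force: [-0.5, -0.3, 0.4]
width: 0.0869
gripper_force: 0.0
```

```bash
python3 go.py .507 .242 .061 -1.653
python3 - <<'E'
from station import viewer
import cv2,pickle
from h import *
f=viewer.grab_frame('wrist');pickle.dump(f,open('w1.pkl','wb'));cv2.imwrite('pics/w1.png',f['color'])
E
```

```text
t 2.75 pos [0.5071 0.2421 0.2171] q [ 0.79  0.17 -0.24 -0.   -1.16 -0.88] w 0.0869 F [-0.5 -0.3  0.4]
turn deg [ 0.03 -0.02 -0.15] then shift cm [1.000e-02 1.000e-02 1.561e+01]
```

View pics/w1.png

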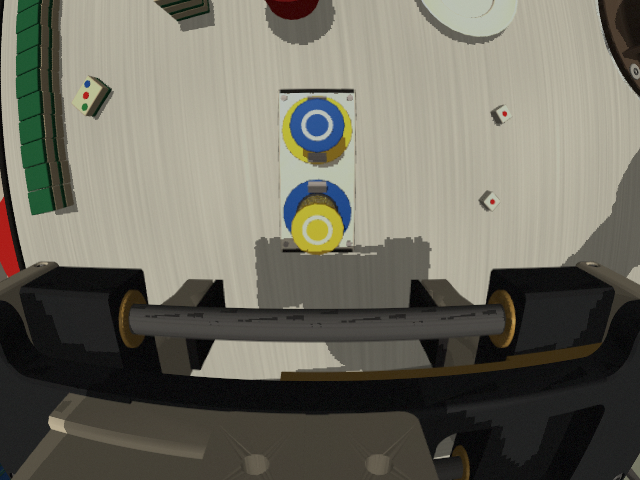

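The wrist view shows the bar vertical, yellow ring at (317,230), blue ring at (317,125), the fingers symmetric about column 317: aligned.

Run:
```python
import pickle
from h import *
f=pickle.load(open('w1.pkl','rb'))
for u,v,z in((317,230,.087),(317,125,.087)): print(onz(f,u,v,z,True).round(4))
```

```text
[0.5063 0.2418 0.087 ]
[0.499 0.157 0.087]
```

Emit:
servo_tool(
  targets=[
    {"angular":[0,0,0],"xyz":[0,0,1.0],"claw":8.7},
    {"angular":[0,0,0],"xyz":[0,0,2.0],"claw":8.7},
    {"angular":[0,0,0],"xyz":[0,0,2.0],"claw":8.7},
    {"angular":[0,0,0],"xyz":[0,0,2.0],"claw":8.7},
  ],
)

```text
t: 3.2
eef_pos: [0.5059, 0.2438, 0.1462]
ee_rot: [3.141, 0.0, -1.652]
force: [-0.8, 1.2, -0.1]
width: 0.0868
gripper_force: 0.0
```

Emit:
servo_tool(
  targets=[
    {"angular":[0,0,0],"xyz":[0,0,2.0],"claw":8.7},
    {"angular":[0,0,0],"xyz":[0,0,2.0],"claw":8.7},
    {"angular":[0,0,0],"xyz":[0,0,2.0],"claw":8.7},
    {"angular":[0,0,0],"xyz":[0,0,1.5],"claw":8.7},
    {"angular":[0,0,0],"xyz":[0,0,1.0],"claw":8.7},
    {"angular":[0,0,0],"xyz":[0,0,0],"claw":8.7},
    {"angular":[0,0,0],"xyz":[0,0,0],"claw":8.7},
  ],
)

```text
t: 3.9
eef_pos: [0.5068, 0.2434, 0.0626]
ee_rot: [-3.141, -0.0, -1.652]
force: [-0.8, -0.6, 0.9]
width: 0.0872
gripper_force: 0.0
```

```bash
python3 go.py .507 .242 .061 -1.653
```

```text
t 3.9 pos [0.5068 0.2434 0.0626] q [ 0.8   0.33 -0.43  0.   -0.81 -0.88] w 0.0872 F [-0.8 -0.6  0.9]
turn deg [-0.01 -0.01  0.03] then shift cm [ 0.14 -0.03  0.16]
```

Emit:
servo_tool(
  targets=[
    {"angular":[0,0,0],"xyz":[0.13,0,0.1],"claw":6},
    {"angular":[0,0,0],"xyz":[0,0,0],"claw":4},
    {"angular":[0,0,0],"xyz":[0,0,0],"claw":3.5},
    {"angular":[0,0,0],"xyz":[0,0,0],"claw":3.5},
    {"angular":[0,0,0],"xyz":[0,0,0],"claw":3.5},
    {"angular":[0,0,0],"xyz":[0,0,0],"claw":3.5},
    {"angular":[0,0,0],"xyz":[0,0,0],"claw":3.5},
    {"angular":[0,0,0],"xyz":[0,0,0],"claw":3.5},
  ],
  force=15,
)

```text
t: 4.7
eef_pos: [0.5068, 0.2416, 0.0616]
ee_rot: [-3.141, -0.0, -1.653]
force: [-0.1, -0.6, 0.6]
width: 0.0438
gripper_force: 15.0
```

Emit:
servo_tool(
  targets=[
    {"angular":[0,0,0],"xyz":[0,0,-0.5],"claw":3.5},
    {"angular":[0,0,0],"xyz":[0,0,-1],"claw":3.5},
    {"angular":[0,0,0],"xyz":[0,0,-1.5],"claw":3.5},
    {"angular":[0,0,0],"xyz":[0,0,-2],"claw":3.5},
    {"angular":[0,0,0],"xyz":[0,0,-2],"claw":3.5},
    {"angular":[0,0,0],"xyz":[0,0,-2],"claw":3.5},
    {"angular":[0,0,0],"xyz":[0,0,-2],"claw":3.5},
    {"angular":[0,0,0],"xyz":[0,0,-1],"claw":3.5},
    {"angular":[0,0,-2.75],"xyz":[0,0,0],"claw":3.5},
    {"angular":[0,0,-2.75],"xyz":[0,0,0],"claw":3.5},
    {"angular":[0,0,0],"xyz":[0,0,0],"claw":3.5},
  ],
)

```text
t: 5.8
eef_pos: [0.5065, 0.2415, 0.1815]
ee_rot: [3.141, -0.0, -1.557]
force: [0.3, -0.4, -1.7]
width: 0.0434
gripper_force: 15.0
```

Emit:
servo_tool(
  targets=[
    {"angular":[0,0,0],"xyz":[1.5,-0.2,0],"claw":3.5},
    {"angular":[0,0,0],"xyz":[3,-0.4,0],"claw":3.5},
    {"angular":[0,0,0],"xyz":[3,-0.4,0],"claw":3.5},
    {"angular":[0,0,0],"xyz":[3,-0.4,0],"claw":3.5},
    {"angular":[0,0,0],"xyz":[3,-0.4,0],"claw":3.5},
    {"angular":[0,0,0],"xyz":[3,-0.4,0],"claw":3.5},
    {"angular":[0,0,0],"xyz":[3,-0.4,0],"claw":3.5},
    {"angular":[0,0,0],"xyz":[3,-0.4,0],"claw":3.5},
    {"angular":[0,0,0],"xyz":[3,-0.4,0],"claw":3.5},
    {"angular":[0,0,0],"xyz":[3,-0.4,0],"claw":3.5},
    {"angular":[0,0,0],"xyz":[3,-0.4,0],"claw":3.5},
    {"angular":[0,0,0],"xyz":[3,-0.4,0],"claw":3.5},
    {"angular":[0,0,0],"xyz":[3,-0.4,0],"claw":3.5},
    {"angular":[0,0,0],"xyz":[3,-0.4,0],"claw":3.5},
    {"angular":[0,0,0],"xyz":[3,-0.4,0],"claw":3.5},
    {"angular":[0,0,0],"xyz":[3,-0.4,0],"claw":3.5},
    {"angular":[0,0,0],"xyz":[3,-0.4,0],"claw":3.5},
    {"angular":[0,0,0],"xyz":[3,-0.4,0],"claw":3.5},
    {"angular":[0,0,0],"xyz":[1.6,0.2,0],"claw":3.5},
    {"angular":[0,0,0],"xyz":[0,0,0],"claw":3.5},
  ],
)

```text
t: 7.8
eef_pos: [0.5808, -0.3007, 0.1806]
ee_rot: [3.14, 0.0, -1.561]
force: [0.1, 0.5, -2.0]
width: 0.0434
gripper_force: 15.0
```

```bash
python3 - <<'E'
from station import viewer
import cv2
f=viewer.grab_frame('scene');cv2.imwrite('pics/s1.png',f['color'])
E
python3 go.py .582 -.2983 .061 -1.557
```

```text
t 7.85 pos [ 0.5809 -0.2995  0.1808] q [-0.18  0.35 -0.09 -0.   -1.13  0.19] w 0.0433 F [-0.6  0.5 -0.9]
turn deg [ 0.07  0.03 -0.18] then shift cm [-0.12 -0.11 11.98]
```

View pics/s1.png

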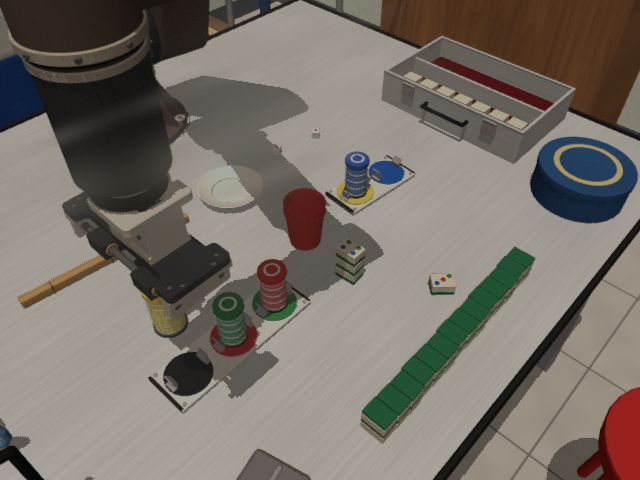

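The yellow tube is held upright above the black seat (tube at ~(168,310), black disc at (188,373)); the blue seat at (388,172) is free.

Emit:
servo_tool(
  targets=[
    {"angular":[0,0,-0.1],"xyz":[-0.1,-0.1,1],"claw":3.5},
    {"angular":[0,0,0],"xyz":[0,0,2],"claw":3.5},
    {"angular":[0,0,0],"xyz":[0,0,2],"claw":3.5},
    {"angular":[0,0,0],"xyz":[0,0,2],"claw":3.5},
    {"angular":[0,0,0],"xyz":[0,0,2],"claw":3.5},
    {"angular":[0,0,0],"xyz":[0,0,0],"claw":3.5},
    {"angular":[0,0,0],"xyz":[0,0,0],"claw":3.5},
  ],
)

```text
t: 8.55
eef_pos: [0.583, -0.2967, 0.0914]
ee_rot: [3.141, -0.0, -1.554]
force: [0.3, -0.1, -1.9]
width: 0.0433
gripper_force: 15.0
```

```bash
python3 go.py .582 -.2983 .061 -1.557
```

```text
t 8.55 pos [ 0.583  -0.2967  0.0914] q [-0.17  0.42 -0.19  0.   -0.95  0.19] w 0.0433 F [ 0.3 -0.1 -1.9]
turn deg [ 0.05 -0.    0.14] then shift cm [0.16 0.1  3.04]
```

Emit:
servo_tool(
  targets=[
    {"angular":[0,0,0],"xyz":[0.12,0.08,0.7],"claw":3.5},
    {"angular":[0,0,0],"xyz":[0,0,0.8],"claw":3.5},
    {"angular":[0,0,0],"xyz":[0,0,0.7],"claw":3.5},
    {"angular":[0,0,0],"xyz":[0,0,0.4],"claw":3.5},
    {"angular":[0,0,0],"xyz":[0,0,0.3],"claw":3.5},
    {"angular":[0,0,0],"xyz":[0,0,0],"claw":3.5},
    {"angular":[0,0,0],"xyz":[0,0,0],"claw":3.5},
  ],
)

```text
t: 9.25
eef_pos: [0.5823, -0.2987, 0.0626]
ee_rot: [-3.141, -0.0, -1.556]
force: [0.3, -0.2, -1.6]
width: 0.0436
gripper_force: 15.0
```

```bash
python3 go.py .582 -.2983 .061 -1.557
```

```text
t 9.25 pos [ 0.5823 -0.2987  0.0626] q [-0.18  0.45 -0.22  0.   -0.9   0.19] w 0.0436 F [ 0.3 -0.2 -1.6]
turn deg [-0.01 -0.    0.08] then shift cm [-0.04  0.03  0.16]
```

Emit:
servo_tool(
  targets=[
    {"angular":[0,0,0],"xyz":[0,0,0.05],"claw":3.5},
    {"angular":[0,0,0],"xyz":[0,0,0.05],"claw":3.5},
    {"angular":[0,0,0],"xyz":[0,0,0],"claw":3.5},
  ],
)

```text
t: 9.55
eef_pos: [0.5823, -0.2986, 0.0616]
ee_rot: [-3.141, -0.0, -1.556]
force: [0.0, 0.4, -1.5]
width: 0.0434
gripper_force: 15.0
```

Emit:
servo_tool(
  targets=[
    {"angular":[0,0,0],"xyz":[0,0,0.05],"claw":3.5},
    {"angular":[0,0,0],"xyz":[0,0,0.05],"claw":3.5},
    {"angular":[0,0,0],"xyz":[0,0,0],"claw":3.5},
    {"angular":[0,0,0],"xyz":[0,0,0],"claw":3.5},
  ],
)

```text
t: 9.95
eef_pos: [0.5824, -0.2987, 0.0616]
ee_rot: [-3.141, -0.0, -1.555]
force: [-2.2, 1.4, 5.5]
width: 0.0436
gripper_force: 15.0
```

Emit:
servo_tool(
  targets=[
    {"angular":[0,0,0],"xyz":[0,0,-0.05],"claw":4.4},
    {"angular":[0,0,0],"xyz":[0,0,0],"claw":5},
    {"angular":[0,0,0],"xyz":[0,0,0],"claw":6},
    {"angular":[0,0,0],"xyz":[0,0,0],"claw":7.5},
    {"angular":[0,0,0],"xyz":[0,0,0],"claw":8.7},
    {"angular":[0,0,0],"xyz":[0,0,0],"claw":8.7},
    {"angular":[0,0,0],"xyz":[0,0,0],"claw":8.7},
    {"angular":[0,0,0],"xyz":[0,0,-1],"claw":8.7},
    {"angular":[0,0,0],"xyz":[0,0,-2],"claw":8.7},
    {"angular":[0,0,0],"xyz":[0,0,-2],"claw":8.7},
    {"angular":[0,0,0],"xyz":[0,0,-2],"claw":8.7},
    {"angular":[0,0,0],"xyz":[0,0,-2],"claw":8.7},
    {"angular":[0,0,0],"xyz":[0,0,-2],"claw":8.7},
    {"angular":[0,0,0],"xyz":[0,0,-1],"claw":8.7},
    {"angular":[0,0,2.75],"xyz":[0,0,0],"claw":8.7},
    {"angular":[0,0,2.75],"xyz":[0,0,0],"claw":8.7},
    {"angular":[0,0,0],"xyz":[0,0,0],"claw":8.7},
  ],
)

```text
t: 11.65
eef_pos: [0.582, -0.2985, 0.1811]
ee_rot: [3.142, 0.0, -1.652]
force: [-0.2, 0.1, 0.5]
width: 0.0872
gripper_force: 0.0
```

```bash
python3 go.py .500 .157 .061 -1.653
```

```text
t 11.65 pos [ 0.582  -0.2985  0.1811] q [-0.18  0.35 -0.09 -0.   -1.13  0.09] w 0.0872 F [-0.2  0.1  0.5]
turn deg [0.   0.01 0.04] then shift cm [-44.72  11.92  12.01]
```

Emit:
servo_tool(
  targets=[
    {"angular":[0,0,0],"xyz":[-1.7,0.45,0],"claw":8.7},
    {"angular":[0,0,0],"xyz":[-3,0.8,0],"claw":8.7},
    {"angular":[0,0,0],"xyz":[-3,0.8,0],"claw":8.7},
    {"angular":[0,0,0],"xyz":[-3,0.8,0],"claw":8.7},
    {"angular":[0,0,0],"xyz":[-3,0.8,0],"claw":8.7},
    {"angular":[0,0,0],"xyz":[-3,0.8,0],"claw":8.7},
    {"angular":[0,0,0],"xyz":[-3,0.8,0],"claw":8.7},
    {"angular":[0,0,0],"xyz":[-3,0.8,0],"claw":8.7},
    {"angular":[0,0,0],"xyz":[-3,0.8,0],"claw":8.7},
    {"angular":[0,0,0],"xyz":[-3,0.8,0],"claw":8.7},
    {"angular":[0,0,0],"xyz":[-3,0.8,0],"claw":8.7},
    {"angular":[0,0,0],"xyz":[-3,0.8,0],"claw":8.7},
    {"angular":[0,0,0],"xyz":[-3,0.8,0],"claw":8.7},
    {"angular":[0,0,0],"xyz":[-3,0.8,0],"claw":8.7},
    {"angular":[0,0,0],"xyz":[-3,0.8,0],"claw":8.7},
    {"angular":[0,0,0],"xyz":[-1.0,0.25,0],"claw":8.7},
    {"angular":[0,0,0],"xyz":[0,0,1],"claw":8.7},
    {"angular":[0,0,0],"xyz":[0,0,2],"claw":8.7},
    {"angular":[0,0,0],"xyz":[0,0,1],"claw":8.7},
    {"angular":[0,0,0],"xyz":[0,0,0],"claw":8.7},
  ],
)

```text
t: 13.65
eef_pos: [0.4985, 0.1551, 0.1391]
ee_rot: [3.139, -0.002, -1.652]
force: [0.8, -0.1, 0.5]
width: 0.0869
gripper_force: 0.0
```

```bash
python3 go.py .500 .157 .061 -1.653
```

```text
t 13.65 pos [0.4985 0.1551 0.1391] q [ 0.68  0.18 -0.43 -0.   -0.97 -0.76] w 0.0869 F [ 0.8 -0.1  0.5]
turn deg [ 0.17 -0.13  0.04] then shift cm [-0.2  -0.13  7.81]
```

Emit:
servo_tool(
  targets=[
    {"angular":[0,0,0],"xyz":[-0.15,-0.1,1.5],"claw":8.7},
    {"angular":[0,0,0],"xyz":[0,0,2.0],"claw":8.7},
    {"angular":[0,0,0],"xyz":[0,0,2.0],"claw":8.7},
    {"angular":[0,0,0],"xyz":[0,0,1.5],"claw":8.7},
    {"angular":[0,0,0],"xyz":[0,0,0.8],"claw":8.7},
    {"angular":[0,0,0],"xyz":[0,0,0],"claw":8.7},
    {"angular":[0,0,0],"xyz":[0,0,0],"claw":8.7},
    {"angular":[0,0,0],"xyz":[0,0,0],"claw":8.7},
  ],
)

```text
t: 14.45
eef_pos: [0.5014, 0.1582, 0.0639]
ee_rot: [-3.14, 0.001, -1.652]
force: [-0.2, -0.1, -0.0]
width: 0.087
gripper_force: 0.0
```

```bash
python3 go.py .500 .157 .061 -1.653
```

```text
t 14.45 pos [0.5014 0.1582 0.0639] q [ 0.68  0.27 -0.51  0.   -0.78 -0.76] w 0.087 F [-0.2 -0.1 -0. ]
turn deg [-0.07  0.05  0.09] then shift cm [0.14 0.13 0.29]
```

Emit:
servo_tool(
  targets=[
    {"angular":[0,0,0],"xyz":[0.13,0.12,0.2],"claw":8},
    {"angular":[0,0,0],"xyz":[0,0,0],"claw":6.5},
    {"angular":[0,0,0],"xyz":[0,0,0],"claw":5},
    {"angular":[0,0,0],"xyz":[0,0,0],"claw":4},
    {"angular":[0,0,0],"xyz":[0,0,0],"claw":3.5},
    {"angular":[0,0,0],"xyz":[0,0,0],"claw":3.5},
    {"angular":[0,0,0],"xyz":[0,0,0],"claw":3.5},
    {"angular":[0,0,0],"xyz":[0,0,0],"claw":3.5},
    {"angular":[0,0,0],"xyz":[0,0,0],"claw":3.5},
  ],
)

```text
t: 15.35
eef_pos: [0.4995, 0.1568, 0.061]
ee_rot: [-3.142, 0.0, -1.652]
force: [0.7, -1.2, 0.6]
width: 0.0435
gripper_force: 15.0
```

```bash
python3 go.py .507 .242 .061 -1.653
```

```text
t 15.35 pos [0.4995 0.1568 0.061 ] q [ 0.68  0.27 -0.52  0.   -0.78 -0.76] w 0.0435 F [ 0.7 -1.2  0.6]
turn deg [-0.01  0.    0.08] then shift cm [-8.55 -0.04 -0.  ]
```

Emit:
servo_tool(
  targets=[
    {"angular":[0,0,0],"xyz":[0,0,-0.5],"claw":3.5},
    {"angular":[0,0,0],"xyz":[0,0,-1],"claw":3.5},
    {"angular":[0,0,0],"xyz":[0,0,-1.5],"claw":3.5},
    {"angular":[0,0,0],"xyz":[0,0,-1.5],"claw":3.5},
    {"angular":[0,0,0],"xyz":[0,0,-0.5],"claw":3.5},
    {"angular":[0,0,0],"xyz":[-1,0,0],"claw":3.5},
    {"angular":[0,0,0],"xyz":[-2,0,0],"claw":3.5},
    {"angular":[0,0,0],"xyz":[-2,0,0],"claw":3.5},
    {"angular":[0,0,0],"xyz":[-2,0,0],"claw":3.5},
    {"angular":[0,0,0],"xyz":[-1.5,-0.04,0],"claw":3.5},
    {"angular":[0,0,0],"xyz":[0,0,0],"claw":3.5},
    {"angular":[0,0,0],"xyz":[0,0,0],"claw":3.5},
    {"angular":[0,0,0],"xyz":[0,0,0],"claw":3.5},
    {"angular":[0,0,0],"xyz":[0,0,0],"claw":3.5},
    {"angular":[0,0,0],"xyz":[0,0,0],"claw":3.5},
  ],
)

```text
t: 16.85
eef_pos: [0.5068, 0.241, 0.1111]
ee_rot: [-3.142, 0.0, -1.652]
force: [-0.4, 0.0, -1.9]
width: 0.0434
gripper_force: 15.0
```

```bash
python3 go.py .507 .242 .061 -1.653
```

```text
t 16.85 pos [0.5068 0.241  0.1111] q [ 0.79  0.27 -0.38 -0.   -0.92 -0.87] w 0.0434 F [-0.4  0.  -1.9]
turn deg [-0.    0.    0.04] then shift cm [-0.1  -0.02  5.01]
```

Emit:
servo_tool(
  targets=[
    {"angular":[0,0,0],"xyz":[-0.06,0,0.8],"claw":3.5},
    {"angular":[0,0,0],"xyz":[0,0,1.2],"claw":3.5},
    {"angular":[0,0,0],"xyz":[0,0,1.0],"claw":3.5},
    {"angular":[0,0,0],"xyz":[0,0,0.8],"claw":3.5},
    {"angular":[0,0,0],"xyz":[0,0,0.6],"claw":3.5},
    {"angular":[0,0,0],"xyz":[0,0,0.4],"claw":3.5},
    {"angular":[0,0,0],"xyz":[0,0,0.2],"claw":3.5},
    {"angular":[0,0,0],"xyz":[0,0,0],"claw":3.5},
    {"angular":[0,0,0],"xyz":[0,0,0],"claw":3.5},
    {"angular":[0,0,0],"xyz":[0,0,0],"claw":3.5},
  ],
)

```text
t: 17.85
eef_pos: [0.5069, 0.2422, 0.0612]
ee_rot: [-3.141, 0.0, -1.652]
force: [-0.7, 1.1, -1.5]
width: 0.0436
gripper_force: 15.0
```

Just above the seat; touch down gently.

Emit:
servo_tool(
  targets=[
    {"angular":[0,0,0],"xyz":[0,0,0.05],"claw":3.5},
    {"angular":[0,0,0],"xyz":[0,0,0.05],"claw":3.5},
    {"angular":[0,0,0],"xyz":[0,0,0],"claw":3.5},
    {"angular":[0,0,0],"xyz":[0,0,0],"claw":3.5},
  ],
)

```text
t: 18.25
eef_pos: [0.5071, 0.2422, 0.0609]
ee_rot: [-3.141, 0.001, -1.651]
force: [-2.1, -0.4, 5.5]
width: 0.0435
gripper_force: 15.0
```

Emit:
servo_tool(
  targets=[
    {"angular":[0,0,0],"xyz":[0,0,-0.05],"claw":4.4},
    {"angular":[0,0,0],"xyz":[0,0,0],"claw":5},
    {"angular":[0,0,0],"xyz":[0,0,0],"claw":6},
    {"angular":[0,0,0],"xyz":[0,0,0],"claw":7.5},
    {"angular":[0,0,0],"xyz":[0,0,0],"claw":8.7},
    {"angular":[0,0,0],"xyz":[0,0,0],"claw":8.7},
    {"angular":[0,0,0],"xyz":[0,0,0],"claw":8.7},
    {"angular":[0,0,0],"xyz":[0,0,-1],"claw":8.7},
    {"angular":[0,0,0],"xyz":[0,0,-2],"claw":8.7},
    {"angular":[0,0,0],"xyz":[0,0,-2],"claw":8.7},
    {"angular":[0,0,0],"xyz":[0,0,-2],"claw":8.7},
    {"angular":[0,0,0],"xyz":[0,0,-2],"claw":8.7},
    {"angular":[0,0,0],"xyz":[0,0,-2],"claw":8.7},
    {"angular":[0,0,0],"xyz":[0,0,-1],"claw":8.7},
    {"angular":[0,0,-2.75],"xyz":[0,0,0],"claw":8.7},
    {"angular":[0,0,-2.75],"xyz":[0,0,0],"claw":8.7},
    {"angular":[0,0,0],"xyz":[0,0,0],"claw":8.7},
  ],
)

```text
t: 19.95
eef_pos: [0.5067, 0.2419, 0.1806]
ee_rot: [3.142, 0.0, -1.555]
force: [0.2, 0.7, -0.1]
width: 0.0872
gripper_force: 0.0
```

Emit:
servo_tool(
  targets=[
    {"angular":[0,0,0],"xyz":[1.5,-0.2,0],"claw":8.7},
    {"angular":[0,0,0],"xyz":[3,-0.4,0],"claw":8.7},
    {"angular":[0,0,0],"xyz":[3,-0.4,0],"claw":8.7},
    {"angular":[0,0,0],"xyz":[3,-0.4,0],"claw":8.7},
    {"angular":[0,0,0],"xyz":[3,-0.4,0],"claw":8.7},
    {"angular":[0,0,0],"xyz":[3,-0.4,0],"claw":8.7},
    {"angular":[0,0,0],"xyz":[3,-0.4,0],"claw":8.7},
    {"angular":[0,0,0],"xyz":[3,-0.4,0],"claw":8.7},
    {"angular":[0,0,0],"xyz":[3,-0.4,0],"claw":8.7},
    {"angular":[0,0,0],"xyz":[3,-0.4,0],"claw":8.7},
    {"angular":[0,0,0],"xyz":[3,-0.4,0],"claw":8.7},
    {"angular":[0,0,0],"xyz":[3,-0.4,0],"claw":8.7},
    {"angular":[0,0,0],"xyz":[3,-0.4,0],"claw":8.7},
    {"angular":[0,0,0],"xyz":[3,-0.4,0],"claw":8.7},
    {"angular":[0,0,0],"xyz":[3,-0.4,0],"claw":8.7},
    {"angular":[0,0,0],"xyz":[3,-0.4,0],"claw":8.7},
    {"angular":[0,0,0],"xyz":[3,-0.4,0],"claw":8.7},
    {"angular":[0,0,0],"xyz":[3,-0.4,0],"claw":8.7},
    {"angular":[0,0,0],"xyz":[1.6,0.2,0],"claw":8.7},
    {"angular":[0,0,0],"xyz":[0,0,0],"claw":8.7},
  ],
)

```text
t: 21.95
eef_pos: [0.5819, -0.3, 0.1797]
ee_rot: [3.14, 0.0, -1.559]
force: [-0.8, 0.1, 0.1]
width: 0.0873
gripper_force: 0.0
```

Emit:
servo_tool(
  targets=[
    {"angular":[0,0,0],"xyz":[0,0,0],"claw":8.7},
    {"angular":[0,0,0],"xyz":[0,0,0],"claw":8.7},
    {"angular":[0,0,0],"xyz":[0,0,0],"claw":8.7},
    {"angular":[0,0,0],"xyz":[0,0,0],"claw":8.7},
  ],
)

```text
t: 22.35
eef_pos: [0.5832, -0.2971, 0.1808]
ee_rot: [-3.141, -0.0, -1.555]
force: [0.2, -0.1, 1.3]
width: 0.0873
gripper_force: 0.0
```

```bash
python3 go.py .5822 -.2986 .061 -1.557
```

```text
t 22.35 pos [ 0.5832 -0.2971  0.1808] q [-0.17  0.35 -0.09 -0.   -1.13  0.19] w 0.0873 F [ 0.2 -0.1  1.3]
turn deg [-0.02 -0.    0.14] then shift cm [ 0.15  0.1  11.98]
```

Descend and grasp yellow.

Emit:
servo_tool(
  targets=[
    {"angular":[0,0,0],"xyz":[0.13,0.1,1],"claw":8.7},
    {"angular":[0,0,0],"xyz":[0,0,2],"claw":8.7},
    {"angular":[0,0,0],"xyz":[0,0,2],"claw":8.7},
    {"angular":[0,0,0],"xyz":[0,0,2],"claw":8.7},
    {"angular":[0,0,0],"xyz":[0,0,2],"claw":8.7},
    {"angular":[0,0,0],"xyz":[0,0,1.5],"claw":8.7},
    {"angular":[0,0,0],"xyz":[0,0,1],"claw":8.7},
    {"angular":[0,0,0],"xyz":[0,0,0.5],"claw":8.7},
    {"angular":[0,0,0],"xyz":[0,0,0],"claw":8.7},
    {"angular":[0,0,0],"xyz":[0,0,0],"claw":8.7},
    {"angular":[0,0,0],"xyz":[0,0,0],"claw":8},
    {"angular":[0,0,0],"xyz":[0,0,0],"claw":6.5},
    {"angular":[0,0,0],"xyz":[0,0,0],"claw":5},
    {"angular":[0,0,0],"xyz":[0,0,0],"claw":4},
    {"angular":[0,0,0],"xyz":[0,0,0],"claw":3.5},
    {"angular":[0,0,0],"xyz":[0,0,0],"claw":3.5},
    {"angular":[0,0,0],"xyz":[0,0,0],"claw":3.5},
    {"angular":[0,0,0],"xyz":[0,0,0],"claw":3.5},
    {"angular":[0,0,0],"xyz":[0,0,0],"claw":3.5},
  ],
)

```text
t: 24.25
eef_pos: [0.582, -0.2992, 0.0605]
ee_rot: [3.142, -0.0, -1.556]
force: [0.2, -0.0, 0.3]
width: 0.0435
gripper_force: 15.0
```

Emit:
servo_tool(
  targets=[
    {"angular":[0,0,0],"xyz":[0,0,-0.5],"claw":3.5},
    {"angular":[0,0,0],"xyz":[0,0,-1],"claw":3.5},
    {"angular":[0,0,0],"xyz":[0,0,-1.5],"claw":3.5},
    {"angular":[0,0,0],"xyz":[0,0,-2],"claw":3.5},
    {"angular":[0,0,0],"xyz":[0,0,-2],"claw":3.5},
    {"angular":[0,0,0],"xyz":[0,0,-2],"claw":3.5},
    {"angular":[0,0,0],"xyz":[0,0,-2],"claw":3.5},
    {"angular":[0,0,0],"xyz":[0,0,-1],"claw":3.5},
    {"angular":[0,0,2.75],"xyz":[0,0,0],"claw":3.5},
    {"angular":[0,0,2.75],"xyz":[0,0,0],"claw":3.5},
    {"angular":[0,0,0],"xyz":[0,0,0],"claw":3.5},
    {"angular":[0,0,0],"xyz":[0,0,0],"claw":3.5},
  ],
)

```text
t: 25.45
eef_pos: [0.5819, -0.2991, 0.1806]
ee_rot: [3.142, 0.0, -1.65]
force: [1.1, 0.1, -1.6]
width: 0.0438
gripper_force: 15.0
```

```bash
python3 go.py .500 .157 .061 -1.653
```

```text
t 25.45 pos [ 0.5819 -0.2991  0.1806] q [-0.18  0.35 -0.09 -0.   -1.13  0.1 ] w 0.0438 F [ 1.1  0.1 -1.6]
turn deg [0.   0.   0.16] then shift cm [-44.79  11.91  11.96]
```

Emit:
servo_tool(
  targets=[
    {"angular":[0,0,0.1],"xyz":[-1.7,0.45,0],"claw":3.5},
    {"angular":[0,0,0],"xyz":[-3,0.8,0],"claw":3.5},
    {"angular":[0,0,0],"xyz":[-3,0.8,0],"claw":3.5},
    {"angular":[0,0,0],"xyz":[-3,0.8,0],"claw":3.5},
    {"angular":[0,0,0],"xyz":[-3,0.8,0],"claw":3.5},
    {"angular":[0,0,0],"xyz":[-3,0.8,0],"claw":3.5},
    {"angular":[0,0,0],"xyz":[-3,0.8,0],"claw":3.5},
    {"angular":[0,0,0],"xyz":[-3,0.8,0],"claw":3.5},
    {"angular":[0,0,0],"xyz":[-3,0.8,0],"claw":3.5},
    {"angular":[0,0,0],"xyz":[-3,0.8,0],"claw":3.5},
    {"angular":[0,0,0],"xyz":[-3,0.8,0],"claw":3.5},
    {"angular":[0,0,0],"xyz":[-3,0.8,0],"claw":3.5},
    {"angular":[0,0,0],"xyz":[-3,0.8,0],"claw":3.5},
    {"angular":[0,0,0],"xyz":[-3,0.8,0],"claw":3.5},
    {"angular":[0,0,0],"xyz":[-3,0.8,0],"claw":3.5},
    {"angular":[0,0,0],"xyz":[-1.1,0.25,0],"claw":3.5},
    {"angular":[0,0,0],"xyz":[0,0,0],"claw":3.5},
    {"angular":[0,0,0],"xyz":[0,0,0],"claw":3.5},
    {"angular":[0,0,0],"xyz":[0,0,0],"claw":3.5},
    {"angular":[0,0,0],"xyz":[0,0,0],"claw":3.5},
  ],
)

```text
t: 27.45
eef_pos: [0.5004, 0.1563, 0.1805]
ee_rot: [3.142, -0.0, -1.654]
force: [0.0, 0.5, -1.1]
width: 0.0437
gripper_force: 15.0
```

Emit:
servo_tool(
  targets=[
    {"angular":[0,0,0],"xyz":[0,0,1.5],"claw":3.5},
    {"angular":[0,0,0],"xyz":[0,0,2],"claw":3.5},
    {"angular":[0,0,0],"xyz":[0,0,2],"claw":3.5},
    {"angular":[0,0,0],"xyz":[0,0,1.5],"claw":3.5},
    {"angular":[0,0,0],"xyz":[0,0,0],"claw":3.5},
    {"angular":[0,0,0],"xyz":[0,0,0],"claw":3.5},
    {"angular":[0,0,0],"xyz":[0,0,0],"claw":3.5},
  ],
)

```text
t: 28.15
eef_pos: [0.5011, 0.1572, 0.1115]
ee_rot: [-3.14, 0.001, -1.654]
force: [0.4, 0.4, -2.1]
width: 0.0437
gripper_force: 15.0
```

```bash
python3 go.py .500 .157 .061 -1.653
```

```text
t 28.15 pos [0.5011 0.1572 0.1115] q [ 0.68  0.21 -0.46  0.   -0.9  -0.76] w 0.0437 F [ 0.4  0.4 -2.1]
turn deg [-0.08  0.05 -0.03] then shift cm [0.03 0.1  5.05]
```

Emit:
servo_tool(
  targets=[
    {"angular":[0,0,0],"xyz":[0.02,0.08,0.8],"claw":3.5},
    {"angular":[0,0,0],"xyz":[0,0,1.2],"claw":3.5},
    {"angular":[0,0,0],"xyz":[0,0,1.0],"claw":3.5},
    {"angular":[0,0,0],"xyz":[0,0,0.8],"claw":3.5},
    {"angular":[0,0,0],"xyz":[0,0,0.6],"claw":3.5},
    {"angular":[0,0,0],"xyz":[0,0,0.4],"claw":3.5},
    {"angular":[0,0,0],"xyz":[0,0,0.2],"claw":3.5},
    {"angular":[0,0,0],"xyz":[0,0,0],"claw":3.5},
    {"angular":[0,0,0],"xyz":[0,0,0],"claw":3.5},
    {"angular":[0,0,0],"xyz":[0,0,0],"claw":3.5},
  ],
)

```text
t: 29.15
eef_pos: [0.4997, 0.1571, 0.0606]
ee_rot: [-3.141, 0.0, -1.653]
force: [-0.1, 0.0, -1.0]
width: 0.0433
gripper_force: 15.0
```

Emit:
servo_tool(
  targets=[
    {"angular":[0,0,0],"xyz":[0,0,0.05],"claw":3.5},
    {"angular":[0,0,0],"xyz":[0,0,0],"claw":3.5},
    {"angular":[0,0,0],"xyz":[0,0,0],"claw":3.5},
  ],
)

```text
t: 29.45
eef_pos: [0.4998, 0.1571, 0.0603]
ee_rot: [-3.141, 0.0, -1.653]
force: [-1.7, -0.5, 3.8]
width: 0.0433
gripper_force: 15.0
```

Emit:
servo_tool(
  targets=[
    {"angular":[0,0,0],"xyz":[0,0,-0.03],"claw":4.4},
    {"angular":[0,0,0],"xyz":[0,0,0],"claw":5},
    {"angular":[0,0,0],"xyz":[0,0,0],"claw":6},
    {"angular":[0,0,0],"xyz":[0,0,0],"claw":7.5},
    {"angular":[0,0,0],"xyz":[0,0,0],"claw":8.7},
    {"angular":[0,0,0],"xyz":[0,0,0],"claw":8.7},
    {"angular":[0,0,0],"xyz":[0,0,0],"claw":8.7},
    {"angular":[0,0,0],"xyz":[0,0,-1],"claw":8.7},
    {"angular":[0,0,0],"xyz":[0,0,-2],"claw":8.7},
    {"angular":[0,0,0],"xyz":[0,0,-2],"claw":8.7},
    {"angular":[0,0,0],"xyz":[0,0,-2],"claw":8.7},
    {"angular":[0,0,0],"xyz":[0,0,-2],"claw":8.7},
    {"angular":[0,0,0],"xyz":[0,0,-2],"claw":8.7},
    {"angular":[0,0,0],"xyz":[0,0,-1],"claw":8.7},
    {"angular":[0,0,-2.75],"xyz":[0,0,0],"claw":8.7},
    {"angular":[0,0,-2.75],"xyz":[0,0,0],"claw":8.7},
    {"angular":[0,0,0],"xyz":[0,0,0],"claw":8.7},
  ],
)

```text
t: 31.15
eef_pos: [0.4994, 0.1569, 0.1804]
ee_rot: [3.142, 0.0, -1.557]
force: [0.4, -0.4, -0.2]
width: 0.087
gripper_force: 0.0
```

Emit:
servo_tool(
  targets=[
    {"angular":[0,0,0],"xyz":[2.2,-0.4,0],"claw":8.7},
    {"angular":[0,0,0],"xyz":[3,-0.62,0],"claw":8.7},
    {"angular":[0,0,0],"xyz":[3,-0.62,0],"claw":8.7},
    {"angular":[0,0,0],"xyz":[3,-0.62,0],"claw":8.7},
    {"angular":[0,0,0],"xyz":[3,-0.62,0],"claw":8.7},
    {"angular":[0,0,0],"xyz":[3,-0.62,0],"claw":8.7},
    {"angular":[0,0,0],"xyz":[3,-0.62,0],"claw":8.7},
    {"angular":[0,0,0],"xyz":[3,-0.62,0],"claw":8.7},
    {"angular":[0,0,0],"xyz":[3,-0.62,0],"claw":8.7},
    {"angular":[0,0,0],"xyz":[3,-0.62,0],"claw":8.7},
    {"angular":[0,0,0],"xyz":[3,-0.62,0],"claw":8.7},
    {"angular":[0,0,0],"xyz":[3,-0.62,0],"claw":8.7},
    {"angular":[0,0,0],"xyz":[1.9,-0.37,0],"claw":8.7},
    {"angular":[0,0,0],"xyz":[0,0,0],"claw":8.7},
    {"angular":[0,0,0],"xyz":[0,0,0],"claw":8.7},
    {"angular":[0,0,0],"xyz":[0,0,0],"claw":8.7},
    {"angular":[0,0,0],"xyz":[0,0,0],"claw":8.7},
    {"angular":[0,0,0],"xyz":[0,0,0],"claw":8.7},
  ],
)

```text
t: 32.95
eef_pos: [0.5804, -0.2122, 0.1805]
ee_rot: [-3.141, 0.0, -1.557]
force: [0.4, -0.6, 0.4]
width: 0.0869
gripper_force: 0.0
```

```bash
python3 - <<'E'
from station import viewer
import cv2
f=viewer.grab_frame('scene');cv2.imwrite('pics/s2.png',f['color'])
E
python3 go.py .5808 -.2133 .061 -1.557
```

```text
t 33.0 pos [ 0.5805 -0.2123  0.1805] q [-0.04  0.29 -0.17 -0.   -1.11  0.05] w 0.087 F [ 0.4 -0.4 -0.2]
turn deg [-0.02  0.    0.02] then shift cm [ 0.1  -0.03 11.95]
```

View pics/s2.png

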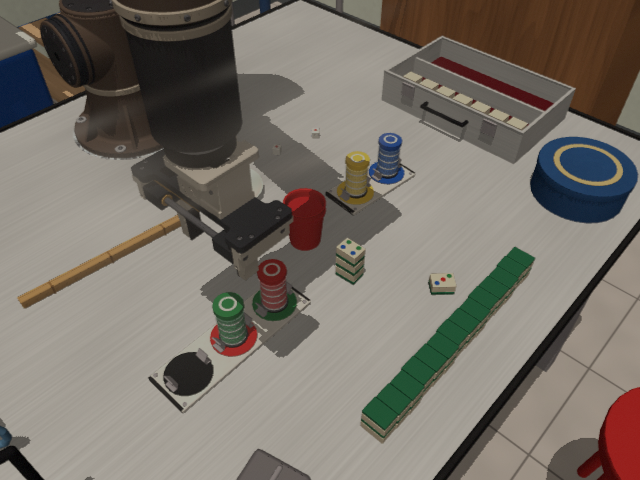

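Yellow (357,175) stands on yellow and blue (389,155) on blue; cup and tiles are unmoved. Now green to black.

Emit:
servo_tool(
  targets=[
    {"angular":[0,0,0],"xyz":[0.08,0,1],"claw":8.7},
    {"angular":[0,0,0],"xyz":[0,0,2],"claw":8.7},
    {"angular":[0,0,0],"xyz":[0,0,2],"claw":8.7},
    {"angular":[0,0,0],"xyz":[0,0,2],"claw":8.7},
    {"angular":[0,0,0],"xyz":[0,0,2],"claw":8.7},
    {"angular":[0,0,0],"xyz":[0,0,1.5],"claw":8.7},
    {"angular":[0,0,0],"xyz":[0,0,1],"claw":8.7},
    {"angular":[0,0,0],"xyz":[0,0,0.45],"claw":8.7},
    {"angular":[0,0,0],"xyz":[0,0,0],"claw":8.7},
    {"angular":[0,0,0],"xyz":[0,0,0],"claw":8.7},
    {"angular":[0,0,0],"xyz":[0,0,0],"claw":8},
    {"angular":[0,0,0],"xyz":[0,0,0],"claw":6.5},
    {"angular":[0,0,0],"xyz":[0,0,0],"claw":5},
    {"angular":[0,0,0],"xyz":[0,0,0],"claw":4},
    {"angular":[0,0,0],"xyz":[0,0,0],"claw":3.5},
    {"angular":[0,0,0],"xyz":[0,0,0],"claw":3.5},
    {"angular":[0,0,0],"xyz":[0,0,0],"claw":3.5},
    {"angular":[0,0,0],"xyz":[0,0,0],"claw":3.5},
    {"angular":[0,0,0],"xyz":[0,0,0],"claw":3.5},
  ],
)

```text
t: 34.9
eef_pos: [0.5803, -0.2138, 0.0608]
ee_rot: [3.141, -0.0, -1.557]
force: [-0.5, 0.5, 0.5]
width: 0.0436
gripper_force: 15.0
```

```bash
python3 go.py .5822 -.2986 .061 -1.557
```

```text
t 34.9 pos [ 0.5803 -0.2138  0.0608] q [-0.04  0.41 -0.31  0.   -0.86  0.05] w 0.0436 F [-0.5  0.5  0.5]
turn deg [ 0.01 -0.   -0.03] then shift cm [ 8.48 -0.07 -0.02]
```

Emit:
servo_tool(
  targets=[
    {"angular":[0,0,0],"xyz":[0,0,-0.5],"claw":3.5},
    {"angular":[0,0,0],"xyz":[0,0,-1],"claw":3.5},
    {"angular":[0,0,0],"xyz":[0,0,-1.5],"claw":3.5},
    {"angular":[0,0,0],"xyz":[0,0,-1.5],"claw":3.5},
    {"angular":[0,0,0],"xyz":[0,0,-0.5],"claw":3.5},
    {"angular":[0,0,0],"xyz":[1,0,0],"claw":3.5},
    {"angular":[0,0,0],"xyz":[2,0,0],"claw":3.5},
    {"angular":[0,0,0],"xyz":[2,0,0],"claw":3.5},
    {"angular":[0,0,0],"xyz":[2,0,0],"claw":3.5},
    {"angular":[0,0,0],"xyz":[1.5,-0.07,0],"claw":3.5},
    {"angular":[0,0,0],"xyz":[0,0,0],"claw":3.5},
    {"angular":[0,0,0],"xyz":[0,0,0],"claw":3.5},
    {"angular":[0,0,0],"xyz":[0,0,0],"claw":3.5},
    {"angular":[0,0,0],"xyz":[0,0,0],"claw":3.5},
    {"angular":[0,0,0],"xyz":[0,0,0],"claw":3.5},
  ],
)

```text
t: 36.4
eef_pos: [0.5824, -0.2982, 0.1109]
ee_rot: [-3.141, 0.0, -1.557]
force: [-0.1, 0.3, -3.0]
width: 0.0432
gripper_force: 15.0
```

```bash
python3 go.py .5822 -.2986 .061 -1.557
```

```text
t 36.4 pos [ 0.5824 -0.2982  0.1109] q [-0.18  0.41 -0.17 -0.   -0.99  0.19] w 0.0432 F [-0.1  0.3 -3. ]
turn deg [-0.01  0.    0.03] then shift cm [0.04 0.02 4.99]
```

Emit:
servo_tool(
  targets=[
    {"angular":[0,0,0],"xyz":[0.03,0.02,0.8],"claw":3.5},
    {"angular":[0,0,0],"xyz":[0,0,1.2],"claw":3.5},
    {"angular":[0,0,0],"xyz":[0,0,1.0],"claw":3.5},
    {"angular":[0,0,0],"xyz":[0,0,0.8],"claw":3.5},
    {"angular":[0,0,0],"xyz":[0,0,0.6],"claw":3.5},
    {"angular":[0,0,0],"xyz":[0,0,0.4],"claw":3.5},
    {"angular":[0,0,0],"xyz":[0,0,0.2],"claw":3.5},
    {"angular":[0,0,0],"xyz":[0,0,0],"claw":3.5},
    {"angular":[0,0,0],"xyz":[0,0,0],"claw":3.5},
    {"angular":[0,0,0],"xyz":[0,0,0],"claw":3.5},
  ],
)

```text
t: 37.4
eef_pos: [0.5823, -0.2991, 0.061]
ee_rot: [-3.141, -0.0, -1.557]
force: [-0.7, 0.3, -2.1]
width: 0.0439
gripper_force: 15.0
```

Emit:
servo_tool(
  targets=[
    {"angular":[0,0,0],"xyz":[0,0,0.05],"claw":3.5},
    {"angular":[0,0,0],"xyz":[0,0,0],"claw":3.5},
    {"angular":[0,0,0],"xyz":[0,0,0],"claw":3.5},
  ],
)

```text
t: 37.7
eef_pos: [0.5823, -0.2992, 0.0608]
ee_rot: [-3.141, -0.0, -1.557]
force: [-1.4, 0.2, 3.3]
width: 0.0435
gripper_force: 15.0
```

Emit:
servo_tool(
  targets=[
    {"angular":[0,0,0],"xyz":[0,0,-0.03],"claw":4.4},
    {"angular":[0,0,0],"xyz":[0,0,0],"claw":5},
    {"angular":[0,0,0],"xyz":[0,0,0],"claw":6},
    {"angular":[0,0,0],"xyz":[0,0,0],"claw":7.5},
    {"angular":[0,0,0],"xyz":[0,0,0],"claw":8.7},
    {"angular":[0,0,0],"xyz":[0,0,0],"claw":8.7},
    {"angular":[0,0,0],"xyz":[0,0,0],"claw":8.7},
    {"angular":[0,0,0],"xyz":[0,0,-1],"claw":8.7},
    {"angular":[0,0,0],"xyz":[0,0,-2],"claw":8.7},
    {"angular":[0,0,0],"xyz":[0,0,-2],"claw":8.7},
    {"angular":[0,0,0],"xyz":[0,0,-2],"claw":8.7},
    {"angular":[0,0,0],"xyz":[0,0,-1],"claw":8.7},
  ],
)

```text
t: 38.9
eef_pos: [0.583, -0.2995, 0.1434]
ee_rot: [-3.138, -0.001, -1.557]
force: [1.0, -0.3, 0.7]
width: 0.087
gripper_force: 0.0
```

Emit:
servo_tool(
  targets=[
    {"angular":[0,0,0],"xyz":[-1.1,0.06,0],"claw":8.7},
    {"angular":[0,0,0],"xyz":[-2.5,0,0],"claw":8.7},
    {"angular":[0,0,0],"xyz":[-2.5,0,0],"claw":8.7},
    {"angular":[0,0,0],"xyz":[-2.5,0,0],"claw":8.7},
    {"angular":[0,0,0],"xyz":[-2.5,0,0],"claw":8.7},
    {"angular":[0,0,0],"xyz":[-2.5,0,0],"claw":8.7},
    {"angular":[0,0,0],"xyz":[-2.5,0,0],"claw":8.7},
    {"angular":[0,0,0],"xyz":[-1,0,0],"claw":8.7},
    {"angular":[0,0,0],"xyz":[0,0,0],"claw":8.7},
    {"angular":[0,0,0],"xyz":[0,0,0],"claw":8.7},
    {"angular":[0,0,0],"xyz":[0,0,0],"claw":8.7},
    {"angular":[0,0,0],"xyz":[0,0,0],"claw":8.7},
    {"angular":[0,0,0],"xyz":[0,0,0],"claw":8.7},
  ],
)

```text
t: 40.2
eef_pos: [0.579, -0.1287, 0.1404]
ee_rot: [3.141, -0.0, -1.558]
force: [-0.5, 0.4, -0.4]
width: 0.0871
gripper_force: 0.0
```

```bash
python3 go.py .5793 -.1283 .061 -1.557
```

```text
t 40.2 pos [ 0.579  -0.1287  0.1404] q [ 0.11  0.29 -0.28 -0.   -1.01 -0.1 ] w 0.0871 F [-0.5  0.4 -0.4]
turn deg [ 0.01 -0.   -0.08] then shift cm [-0.04 -0.03  7.94]
```

Emit:
servo_tool(
  targets=[
    {"angular":[0,0,0],"xyz":[-0.03,0,1],"claw":8.7},
    {"angular":[0,0,0],"xyz":[0,0,2],"claw":8.7},
    {"angular":[0,0,0],"xyz":[0,0,2],"claw":8.7},
    {"angular":[0,0,0],"xyz":[0,0,1.5],"claw":8.7},
    {"angular":[0,0,0],"xyz":[0,0,1],"claw":8.7},
    {"angular":[0,0,0],"xyz":[0,0,0.45],"claw":8.7},
    {"angular":[0,0,0],"xyz":[0,0,0],"claw":8.7},
    {"angular":[0,0,0],"xyz":[0,0,0],"claw":8.7},
    {"angular":[0,0,0],"xyz":[0,0,0],"claw":8},
    {"angular":[0,0,0],"xyz":[0,0,0],"claw":6.5},
    {"angular":[0,0,0],"xyz":[0,0,0],"claw":5},
    {"angular":[0,0,0],"xyz":[0,0,0],"claw":4},
    {"angular":[0,0,0],"xyz":[0,0,0],"claw":3.5},
    {"angular":[0,0,0],"xyz":[0,0,0],"claw":3.5},
    {"angular":[0,0,0],"xyz":[0,0,0],"claw":3.5},
    {"angular":[0,0,0],"xyz":[0,0,0],"claw":3.5},
    {"angular":[0,0,0],"xyz":[0,0,0],"claw":3.5},
  ],
)

```text
t: 41.9
eef_pos: [0.5791, -0.1278, 0.0611]
ee_rot: [3.141, -0.0, -1.557]
force: [-0.9, -0.4, 1.1]
width: 0.0437
gripper_force: 15.0
```

```bash
python3 go.py .5808 -.2133 .061 -1.557
```

```text
t 41.9 pos [ 0.5791 -0.1278  0.0611] q [ 0.11  0.37 -0.37  0.   -0.83 -0.1 ] w 0.0437 F [-0.9 -0.4  1.1]
turn deg [ 0.01 -0.   -0.02] then shift cm [ 8.55 -0.05  0.01]
```

Emit:
servo_tool(
  targets=[
    {"angular":[0,0,0],"xyz":[0,0,-0.5],"claw":3.5},
    {"angular":[0,0,0],"xyz":[0,0,-1],"claw":3.5},
    {"angular":[0,0,0],"xyz":[0,0,-1.5],"claw":3.5},
    {"angular":[0,0,0],"xyz":[0,0,-1.5],"claw":3.5},
    {"angular":[0,0,0],"xyz":[0,0,-0.5],"claw":3.5},
    {"angular":[0,0,0],"xyz":[1,0,0],"claw":3.5},
    {"angular":[0,0,0],"xyz":[2,0,0],"claw":3.5},
    {"angular":[0,0,0],"xyz":[2,0,0],"claw":3.5},
    {"angular":[0,0,0],"xyz":[2,0,0],"claw":3.5},
    {"angular":[0,0,0],"xyz":[1.5,-0.05,0],"claw":3.5},
    {"angular":[0,0,0],"xyz":[0,0,0],"claw":3.5},
    {"angular":[0,0,0],"xyz":[0,0,0],"claw":3.5},
    {"angular":[0,0,0],"xyz":[0,0,0],"claw":3.5},
    {"angular":[0,0,0],"xyz":[0,0,0],"claw":3.5},
    {"angular":[0,0,0],"xyz":[0,0,0],"claw":3.5},
  ],
)

```text
t: 43.4
eef_pos: [0.5809, -0.2123, 0.1111]
ee_rot: [-3.141, 0.0, -1.557]
force: [0.9, -0.0, -3.9]
width: 0.0437
gripper_force: 15.0
```

```bash
python3 go.py .5808 -.2133 .061 -1.557
```

```text
t 43.4 pos [ 0.5809 -0.2123  0.1111] q [-0.04  0.35 -0.26 -0.   -0.96  0.05] w 0.0437 F [ 0.9 -0.  -3.9]
turn deg [-0.01  0.    0.02] then shift cm [0.1  0.01 5.01]
```

Emit:
servo_tool(
  targets=[
    {"angular":[0,0,0],"xyz":[0.05,0.01,0.8],"claw":3.5},
    {"angular":[0,0,0],"xyz":[0,0,1.2],"claw":3.5},
    {"angular":[0,0,0],"xyz":[0,0,1.0],"claw":3.5},
    {"angular":[0,0,0],"xyz":[0,0,0.8],"claw":3.5},
    {"angular":[0,0,0],"xyz":[0,0,0.6],"claw":3.5},
    {"angular":[0,0,0],"xyz":[0,0,0.4],"claw":3.5},
    {"angular":[0,0,0],"xyz":[0,0,0.2],"claw":3.5},
    {"angular":[0,0,0],"xyz":[0,0,0],"claw":3.5},
    {"angular":[0,0,0],"xyz":[0,0,0],"claw":3.5},
    {"angular":[0,0,0],"xyz":[0,0,0],"claw":3.5},
  ],
)

```text
t: 44.4
eef_pos: [0.5809, -0.2133, 0.0613]
ee_rot: [-3.141, -0.0, -1.557]
force: [0.0, 0.4, -2.2]
width: 0.0439
gripper_force: 15.0
```

Emit:
servo_tool(
  targets=[
    {"angular":[0,0,0],"xyz":[0,0,0.05],"claw":3.5},
    {"angular":[0,0,0],"xyz":[0,0,0],"claw":3.5},
    {"angular":[0,0,0],"xyz":[0,0,0],"claw":3.5},
  ],
)

```text
t: 44.7
eef_pos: [0.5809, -0.2134, 0.0611]
ee_rot: [-3.141, -0.0, -1.557]
force: [-1.4, 0.6, 2.5]
width: 0.0433
gripper_force: 15.0
```

Release, lift, over to green on the black seat.

Emit:
servo_tool(
  targets=[
    {"angular":[0,0,0],"xyz":[0,0,0],"claw":4.4},
    {"angular":[0,0,0],"xyz":[0,0,0],"claw":5},
    {"angular":[0,0,0],"xyz":[0,0,0],"claw":6},
    {"angular":[0,0,0],"xyz":[0,0,0],"claw":7.5},
    {"angular":[0,0,0],"xyz":[0,0,0],"claw":8.7},
    {"angular":[0,0,0],"xyz":[0,0,0],"claw":8.7},
    {"angular":[0,0,0],"xyz":[0,0,0],"claw":8.7},
    {"angular":[0,0,0],"xyz":[0,0,-1],"claw":8.7},
    {"angular":[0,0,0],"xyz":[0,0,-2],"claw":8.7},
    {"angular":[0,0,0],"xyz":[0,0,-2],"claw":8.7},
    {"angular":[0,0,0],"xyz":[0,0,-2],"claw":8.7},
    {"angular":[0,0,0],"xyz":[0,0,-1],"claw":8.7},
  ],
)

```text
t: 45.9
eef_pos: [0.5817, -0.2135, 0.1433]
ee_rot: [-3.138, -0.001, -1.557]
force: [-0.2, -0.6, -0.3]
width: 0.0869
gripper_force: 0.0
```

Emit:
servo_tool(
  targets=[
    {"angular":[0,0,0],"xyz":[1,0,0],"claw":8.7},
    {"angular":[0,0,0],"xyz":[2,0,0],"claw":8.7},
    {"angular":[0,0,0],"xyz":[2,0,0],"claw":8.7},
    {"angular":[0,0,0],"xyz":[2,0,0],"claw":8.7},
    {"angular":[0,0,0],"xyz":[1.5,-0.02,0],"claw":8.7},
    {"angular":[0,0,0],"xyz":[0,0,0],"claw":8.7},
    {"angular":[0,0,0],"xyz":[0,0,0],"claw":8.7},
    {"angular":[0,0,0],"xyz":[0,0,0],"claw":8.7},
    {"angular":[0,0,0],"xyz":[0,0,0],"claw":8.7},
    {"angular":[0,0,0],"xyz":[0,0,0],"claw":8.7},
  ],
)

```text
t: 46.9
eef_pos: [0.5822, -0.2977, 0.1407]
ee_rot: [-3.141, -0.0, -1.557]
force: [0.3, -0.5, -0.3]
width: 0.0866
gripper_force: 0.0
```

```bash
python3 go.py .5823 -.299 .061 -1.557
```

```text
t 46.9 pos [ 0.5822 -0.2977  0.1407] q [-0.18  0.38 -0.14 -0.   -1.05  0.19] w 0.0866 F [ 0.3 -0.5 -0.3]
turn deg [-0.01 -0.    0.02] then shift cm [ 0.13 -0.01  7.97]
```

Emit:
servo_tool(
  targets=[
    {"angular":[0,0,0],"xyz":[0.05,0,1],"claw":8.7},
    {"angular":[0,0,0],"xyz":[0,0,2],"claw":8.7},
    {"angular":[0,0,0],"xyz":[0,0,2],"claw":8.7},
    {"angular":[0,0,0],"xyz":[0,0,1.5],"claw":8.7},
    {"angular":[0,0,0],"xyz":[0,0,1],"claw":8.7},
    {"angular":[0,0,0],"xyz":[0,0,0.45],"claw":8.7},
    {"angular":[0,0,0],"xyz":[0,0,0],"claw":8.7},
    {"angular":[0,0,0],"xyz":[0,0,0],"claw":8.7},
    {"angular":[0,0,0],"xyz":[0,0,0],"claw":8},
    {"angular":[0,0,0],"xyz":[0,0,0],"claw":6.5},
    {"angular":[0,0,0],"xyz":[0,0,0],"claw":5},
    {"angular":[0,0,0],"xyz":[0,0,0],"claw":4},
    {"angular":[0,0,0],"xyz":[0,0,0],"claw":3.5},
    {"angular":[0,0,0],"xyz":[0,0,0],"claw":3.5},
    {"angular":[0,0,0],"xyz":[0,0,0],"claw":3.5},
    {"angular":[0,0,0],"xyz":[0,0,0],"claw":3.5},
    {"angular":[0,0,0],"xyz":[0,0,0],"claw":3.5},
  ],
)

```text
t: 48.6
eef_pos: [0.5821, -0.2988, 0.0611]
ee_rot: [-3.142, -0.0, -1.557]
force: [0.6, -0.2, 1.2]
width: 0.0438
gripper_force: 15.0
```

Emit:
servo_tool(
  targets=[
    {"angular":[0,0,0],"xyz":[0,0,-0.5],"claw":3.5},
    {"angular":[0,0,0],"xyz":[0,0,-1],"claw":3.5},
    {"angular":[0,0,0],"xyz":[0,0,-1.5],"claw":3.5},
    {"angular":[0,0,0],"xyz":[0,0,-2],"claw":3.5},
    {"angular":[0,0,0],"xyz":[0,0,-2],"claw":3.5},
    {"angular":[0,0,0],"xyz":[0,0,-2],"claw":3.5},
    {"angular":[0,0,0],"xyz":[0,0,-2],"claw":3.5},
    {"angular":[0,0,0],"xyz":[0,0,-1],"claw":3.5},
    {"angular":[0,0,0],"xyz":[0,0,0],"claw":3.5},
    {"angular":[0,0,0],"xyz":[0,0,0],"claw":3.5},
  ],
)

```text
t: 49.6
eef_pos: [0.5817, -0.2985, 0.1808]
ee_rot: [3.142, 0.001, -1.558]
force: [-0.2, 0.8, -2.3]
width: 0.0432
gripper_force: 15.0
```

```bash
python3 go.py .5793 -.1281 .061 -1.557
```

```text
t 49.6 pos [ 0.5817 -0.2985  0.1808] q [-0.18  0.35 -0.09 -0.   -1.13  0.19] w 0.0432 F [-0.2  0.8 -2.3]
turn deg [ 0.    0.03 -0.04] then shift cm [-1.705e+01  1.000e-02  1.198e+01]
```

Emit:
servo_tool(
  targets=[
    {"angular":[0,0,0],"xyz":[-1,0,0],"claw":3.5},
    {"angular":[0,0,0],"xyz":[-2.5,0,0],"claw":3.5},
    {"angular":[0,0,0],"xyz":[-2.5,0,0],"claw":3.5},
    {"angular":[0,0,0],"xyz":[-2.5,0,0],"claw":3.5},
    {"angular":[0,0,0],"xyz":[-2.5,0,0],"claw":3.5},
    {"angular":[0,0,0],"xyz":[-2.5,0,0],"claw":3.5},
    {"angular":[0,0,0],"xyz":[-2.5,0,0],"claw":3.5},
    {"angular":[0,0,0],"xyz":[-1.05,0,0],"claw":3.5},
    {"angular":[0,0,0],"xyz":[0,0,0],"claw":3.5},
    {"angular":[0,0,0],"xyz":[0,0,0],"claw":3.5},
    {"angular":[0,0,0],"xyz":[0,0,0],"claw":3.5},
    {"angular":[0,0,0],"xyz":[0,0,1.5],"claw":3.5},
    {"angular":[0,0,0],"xyz":[0,0,2],"claw":3.5},
    {"angular":[0,0,0],"xyz":[0,0,2],"claw":3.5},
    {"angular":[0,0,0],"xyz":[0,0,1.5],"claw":3.5},
    {"angular":[0,0,0],"xyz":[0,0,0],"claw":3.5},
    {"angular":[0,0,0],"xyz":[0,0,0],"claw":3.5},
    {"angular":[0,0,0],"xyz":[0,0,0],"claw":3.5},
    {"angular":[0,0,0],"xyz":[0,0,0],"claw":3.5},
  ],
)

```text
t: 51.5
eef_pos: [0.5804, -0.1285, 0.1121]
ee_rot: [-3.14, -0.0, -1.558]
force: [-1.1, 0.1, -1.9]
width: 0.0435
gripper_force: 15.0
```

```bash
python3 go.py .5794 -.1281 .061 -1.557
```

```text
t 51.5 pos [ 0.5804 -0.1285  0.1121] q [ 0.11  0.31 -0.31  0.   -0.94 -0.1 ] w 0.0435 F [-1.1  0.1 -1.9]
turn deg [-0.1  -0.   -0.03] then shift cm [-0.04  0.1   5.11]
```

Emit:
servo_tool(
  targets=[
    {"angular":[0,0,0],"xyz":[-0.04,0.06,0.8],"claw":3.5},
    {"angular":[0,0,0],"xyz":[0,0,1.2],"claw":3.5},
    {"angular":[0,0,0],"xyz":[0,0,1.0],"claw":3.5},
    {"angular":[0,0,0],"xyz":[0,0,0.8],"claw":3.5},
    {"angular":[0,0,0],"xyz":[0,0,0.6],"claw":3.5},
    {"angular":[0,0,0],"xyz":[0,0,0.4],"claw":3.5},
    {"angular":[0,0,0],"xyz":[0,0,0.2],"claw":3.5},
    {"angular":[0,0,0],"xyz":[0,0,0],"claw":3.5},
    {"angular":[0,0,0],"xyz":[0,0,0],"claw":3.5},
    {"angular":[0,0,0],"xyz":[0,0,0],"claw":3.5},
  ],
)

```text
t: 52.5
eef_pos: [0.5793, -0.1279, 0.0612]
ee_rot: [-3.141, 0.0, -1.557]
force: [-0.2, -0.4, -1.3]
width: 0.0438
gripper_force: 15.0
```

Emit:
servo_tool(
  targets=[
    {"angular":[0,0,0],"xyz":[0,0,0.05],"claw":3.5},
    {"angular":[0,0,0],"xyz":[0,0,0],"claw":3.5},
    {"angular":[0,0,0],"xyz":[0,0,0],"claw":3.5},
  ],
)

```text
t: 52.8
eef_pos: [0.5794, -0.1279, 0.061]
ee_rot: [-3.141, -0.0, -1.557]
force: [-0.8, 1.1, 4.2]
width: 0.0433
gripper_force: 15.0
```

Emit:
servo_tool(
  targets=[
    {"angular":[0,0,0],"xyz":[0,0,-0.02],"claw":4.4},
    {"angular":[0,0,0],"xyz":[0,0,0],"claw":5},
    {"angular":[0,0,0],"xyz":[0,0,0],"claw":6},
    {"angular":[0,0,0],"xyz":[0,0,0],"claw":7.5},
    {"angular":[0,0,0],"xyz":[0,0,0],"claw":8.7},
    {"angular":[0,0,0],"xyz":[0,0,0],"claw":8.7},
    {"angular":[0,0,0],"xyz":[0,0,0],"claw":8.7},
    {"angular":[0,0,0],"xyz":[0,0,-1],"claw":8.7},
    {"angular":[0,0,0],"xyz":[0,0,-2],"claw":8.7},
    {"angular":[0,0,0],"xyz":[0,0,-2],"claw":8.7},
    {"angular":[0,0,0],"xyz":[0,0,-2],"claw":8.7},
    {"angular":[0,0,0],"xyz":[0,0,-2],"claw":8.7},
    {"angular":[0,0,0],"xyz":[0,0,-2],"claw":8.7},
    {"angular":[0,0,0],"xyz":[0,0,-1],"claw":8.7},
  ],
)

```text
t: 54.2
eef_pos: [0.58, -0.128, 0.1835]
ee_rot: [-3.138, -0.0, -1.557]
force: [-0.3, -0.2, 0.2]
width: 0.0866
gripper_force: 0.0
```

Emit:
servo_tool(
  targets=[
    {"angular":[0,0,0],"xyz":[1.5,0.5,0],"claw":8.7},
    {"angular":[0,0,0],"xyz":[3,1,0],"claw":8.7},
    {"angular":[0,0,0],"xyz":[3,1,0],"claw":8.7},
    {"angular":[0,0,0],"xyz":[3,1,0],"claw":8.7},
    {"angular":[0,0,0],"xyz":[3,1,0],"claw":8.7},
    {"angular":[0,0,0],"xyz":[3,1,0],"claw":8.7},
    {"angular":[0,0,0],"xyz":[3,1,0],"claw":8.7},
    {"angular":[0,0,0],"xyz":[3,1,0],"claw":8.7},
    {"angular":[0,0,0],"xyz":[3,1,0],"claw":8.7},
    {"angular":[0,0,0],"xyz":[3,1,0],"claw":8.7},
    {"angular":[0,0,0],"xyz":[3,1,0],"claw":8.7},
    {"angular":[0,0,0],"xyz":[1.5,0.5,0],"claw":8.7},
    {"angular":[0,0,0],"xyz":[0,0,0],"claw":8.7},
    {"angular":[0,0,0],"xyz":[0,0,0],"claw":8.7},
    {"angular":[0,0,0],"xyz":[0,0,0],"claw":8.7},
    {"angular":[0,0,0],"xyz":[0,0,0],"claw":8.7},
  ],
)

```text
t: 55.8
eef_pos: [0.474, -0.4585, 0.1809]
ee_rot: [-3.141, 0.0, -1.556]
force: [-0.6, 0.6, -0.1]
width: 0.0874
gripper_force: 0.0
```

Run:
```python
from station import viewer
from m import *
P={'Y':SEED['B'],'B':SEED['Y'],'R':SEED['G'],'G':SEED['R']}
for n in ('top','scene'):
    f=viewer.grab_frame(n); cv2.imwrite(f'pics/{n}9.png',f['color'])
    for c in P:
        try:
            r,s=ring(f,P[c]); q,e=disc(f,c,P[c]); print(n,c,r.round(4),s,q.round(4),round(e,4))
        except Exception as x: print(n,c,x)
```

```text
top Y [0.5013 0.1578] [ 16  15 110] [0.5009 0.157 ] 0.0004
top B [0.5084 0.2426] [ 15  15 107] [0.508  0.2433] 0.0019
top R [ 0.582  -0.2132] [ 15  15 104] [ 0.5825 -0.2149] 0.0015
top G [ 0.5835 -0.1238] [11 13 47] [ 0.5805 -0.128 ] 0.0008
scene Y [0.4981 0.1585] [15 10 70] [0.4993 0.1569] 0.0021
scene B [0.5057 0.2434] [15  9 65] [0.5071 0.2409] 0.0009
scene R [ 0.5797 -0.2139] [ 18  15 114] [ 0.5792 -0.2131] 0.0026
scene G [ 0.5817 -0.1233] [ 8 12 46] [ 0.5772 -0.1288] 0.0021
```

View pics/top9.png

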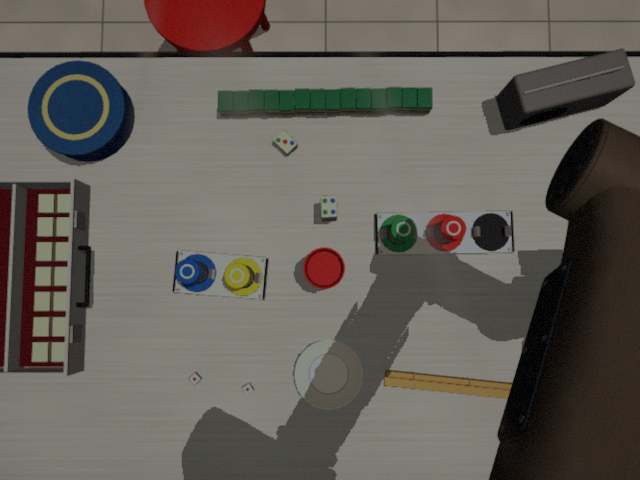

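View pics/scene9.png

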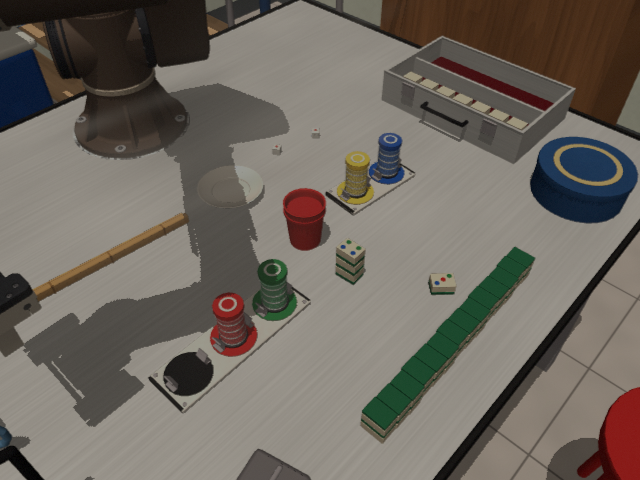

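The final views show every tube upright on its own colour: green (402,229), red (453,228), blue (187,271) and yellow (238,276) in the top view. The black seat (490,232) is empty, and the cup (324,268) and tiles (329,207) haven't moved. The green ring reading is off because half the ring is in shadow (47 px found, about 105 expected), so I'll re-measure it before handing in.

Run:
```python
import pickle
from m import *
d=pickle.load(open('f0.pkl','rb'))
for n in('top','scene'):
    f=d[n]; f['color']=cv2.imread(f'pics/{n}9.png')
    u,v=px(f,np.r_[.5795,-.128,.087]).round().astype(int); w=11
    k=f['color'][v-w:v+w+1,u-w:u+w+1].astype(int)
    m=(k[...,2]>.62*k[...,1])&(k[...,1]>45)   # white ring: red channel near green, lit or shaded
    l=cv2.connectedComponentsWithStats(m.astype(np.uint8))
    for i in range(1,l[0]):
        x,y,W,H,A=l[2][i]
        if A>30: print(n,(W,H,A),onz(f,u-w+x+(W-1)/2,v-w+y+(H-1)/2,.087).round(4))
```

```text
top (np.int32(15), np.int32(16), np.int32(123)) [ 0.5808 -0.1272  0.087 ]
scene (np.int32(20), np.int32(18), np.int32(174)) [ 0.5747 -0.1268  0.087 ]
```

Measured again with a mask that allows for the shadow, the top view gives a full 15x16 px ring at (0.581, -0.127), within 1 mm of the green seat. The scene crop took in other pixels (20x18), so I'm not using it. The arm is clear, so I'm handing in.

```bash
python3 -c "
from station import order
print(order.job_done())"
```

```text
the job is handed in; nothing more can be done
None
```

Job handed in at about 56 s: all four tubes stand upright and fully down in the seats of their own colours, the black seat is empty, and the cup and tile stack are where they were.

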